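# Stow the loaded tray under the corrugated shelf and shut the keeper bar

### The job

Slide the steel tray, with the green bowl standing on it, fully home into the slot under the corrugated plastic shelf. Then swing the wooden keeper bar across in front of the tray's handle until it clicks into its end position. Keep the bowl upright on the tray and leave the dish, the jar and the tongs where they are.

Things in the scene. Friction and masses are not known exactly. Their poses are not given: they have to be found in the camera images.
- holder: Fixed shelf of corrugated plastic panel over a tray slot. Origin: middle of the slot's mouth, on the table. +x points into the slot (about world -y), +z up, +y to the keeper bar's side (about away from the robot). Floor: the table. Side walls 126 mm apart from x = 0 inwards, flared lead-ins to x = -25; lips 20 mm above the table reach 9 mm inwards from each wall. A fixed tea bin stands on top.
- back_stop (a point): Middle of the wooden back stop's front face at the slot's inner end: holder x = +152, y = 0, 20 mm above the table. The tray is fully home when its nose rests against it (tray origin at holder x = +77, y = 0 mm).
- batten (a point): Lower front edge, at mid width, of the wooden batten on the shelf's front: holder x = -37, y = 0, 85 mm above the table. Shelf and batten are 180 mm wide, 85 to 125 mm above the table, and overhang the mouth: a gripper pointing straight down strikes them before the tray is home. Tilt the tool some 40 degrees so that its fingers point down and into the slot.
- tray: Loose steel tray lying on the table, which it slides on; 0.4 kg, 150 mm long (x), 120 wide (y), 14 high, floor and walls 4 mm. Origin: centre of its underside; +x points to its nose, which enters the slot first. The handle is on its -x side. It starts at holder x -260 to -200 mm, up to 40 mm aside, turned up to 0.27 rad from the holder's direction.
- tray_handle (a point): Outer end of the tray's dark wooden handle, mid height: tray x = -135, y = 0, 20 mm above the underside. The handle is a straight bar along tray x, from x = -75 to -135, 20 mm wide (y), 4 to 36 mm above the underside. With the tray home, only its last 21 mm stick out from under the batten.
- bowl: Loose green ceramic bowl standing on the tray's floor, rim diameter 80 mm, 50 mm high, about 0.2 kg. Origin: centre of its underside.
- keeper (a joint): Angle q (rad) of the wooden keeper bar about its upright pivot. 0: bar points along holder +y; pi/2: along -x; 3.14: along -y, at its end stop across the handle's front. Starts at 0.8 to 1.15. Stays where left (friction 0.04 N m). From about 2.6 to 3.05 it rides over a sprung ball (up to 0.2 N m, a few newtons on the bar), then it is held at the end.
- keeper_pivot (a point): The keeper bar's fixed upright pivot, at holder x = -78, y = +105 mm, 23 mm above the table (mid height of the bar). Its steel cap, 26 mm in diameter, ends 40 mm above the table.
- keeper_tip (a point): Free end of the keeper bar, 125 mm from the pivot, at mid height. The bar is 16 mm wide and stands 12 to 34 mm above the table; it can be pushed on its side with closed fingertips. Shut, its inner face is at holder x = -70 mm, 12 mm in front of the handle's end of a tray that is home.
- dish: Bystander: loose glass dish, diameter 100 mm, 28 mm high, on the table. Origin: centre of its underside.
- jar: Bystander: loose glass jar with a grey silicone lid, diameter 82 mm, 106 mm high. Origin: centre of its underside.
- tongs: Bystander: steel tongs lying on the table, 185 mm long, up to 45 mm wide, 20 mm high. Origin: mid length, on the table.
There are look-alikes about, which are no part of the job. Several things have the shape of the tray; the one meant has the colours described above. Of the things that look like the bowl, the smaller one is meant.

How it is judged:
On the way, in this order (a step that is already met when the one before it is completed fails the run):
1. the tray is fully home in the slot, the bowl upright on it (x of tray in the frame of holder above 0.073 m and y of tray in the frame of holder between -0.006 and 0.006 m and angle between the x axis of tray and the x axis of holder, either way round below 0.05 rad and height (world z) of tray below 0.004 m and angle between tray's own z axis and vertical below 0.05 rad and horizontal distance between bowl and tray below 0.05 m and angle between bowl's own z axis and vertical below 0.15 rad and height (world z) of bowl below 0.015 m), for 0.2 s.
2. the keeper bar has been swung across to its end position (value of joint keeper above 3 rad), for 0.2 s.
At the end, for the whole second after the job is handed in: The tray lies flat in the slot within 4 mm of the back stop (holder x over 73 mm, within 6 mm of the middle, within 0.05 rad), the bowl stands upright (within 0.15 rad) on the tray's floor within 50 mm of the tray's centre, both at rest, and the keeper bar is past its detent (angle over 3.0 rad) (all of step 1 and value of joint keeper above 3 rad and linear speed of each of tray, bowl below 0.02 m/s); the robot touches nothing.
It fails at once if the bowl is tipped by more than 0.5 rad (angle between bowl's own z axis and vertical above 0.5 rad).
It fails at once if dish moved by more than 20 mm (distance of dish from where it was at the start of the episode above 0.02 m).
It fails at once if jar moved by more than 20 mm (distance of jar from where it was at the start of the episode above 0.02 m).
It fails at once if tongs moved by more than 20 mm (distance of tongs from where it was at the start of the episode above 0.02 m).
It also fails if it takes over 58 s, if anything falls off the work surface, if the arm or the gripper's body presses on something with over 40 N, if the wrist force passes 120 N, or if a joint passes its speed limit or range.

### The arm

A 6-joint arm with a two-finger parallel gripper is mounted at the origin on the work surface. World frame = base frame: x ahead of the robot, y to its left, z up, the work surface at z = 0. Lengths are in m, angles in rad, forces in N, time in s.
With the tool pointing down it reaches from about 0.35 to 0.85 m from the base axis. Payload 8.1 kg.
Tool frame: the origin (TCP) lies on the centre line of the jaws, within the pads' length; the fingertips stand robot.tips_ahead ahead of it and the grasp point (between the pads) lies 6 mm ahead of it (robot.tips_ahead is the distance from the TCP to the fingertips, in m); z points along the fingers, y is the line along which they close (so a half turn about z gives the same grasp; the last joint's range is limited). The gripper opens to 93 mm and grips with 3 to 60 N. Pads are 15 mm wide; open, the fingers measure 128 mm over their backs; the gripper's body (75 mm by 188 mm) begins 65 mm behind the grasp point.
Start: joints at [1.205, 0.13, 1.488, -0, 1.523, -0.085], TCP at [0.166, 0.577, 0.244] pointing down, gripper open.
Joint ranges: [-2.96, 2.96], [-0.89, 2.26], [0.02, 2.5], [-1.34, 4.48], [0, 2.73], [-2.66, 2.66]. Speed limits (rad/s): [2.39, 2.39, 2.79, 3.14, 3.14, 3.14].

### API

Orientations are given as a rotation vector (axis times angle).
In Python, from plant import robot gives the robot as it stands.
- The arm moves only by the tool apply_moves, never from a script. Its arguments are lists of equal length, an entry for each row: "delta_pos": the shift along the tool's x, y, z in cm, a list of three; "twist": the turn about the tool's z in rad. A call has 1 to 8 rows; each row shifts and turns the commanded pose from where the row before left it, along the tool's axes as they then stand; what a row does not reach is not made up. A row lasts 1/8 s, in which the tool goes at most 62.5 mm and 10.7 degrees, less where a joint would pass 70% of its speed; a pose out of reach is approached as far as the arm can. A call with a gripper value outside its range is refused whole. "gripper" is the finger opening in cm, from 0 to 9.3, set as the call begins (left out, the last holds). The fingers move at their own pace and stop on an object; "squeeze" is the grip in N (left out, the last holds). Time passes only in rows, so rows that do not move let the fingers close. It gives the time, the measured TCP pose, the force, the opening and the grip force at its end, in the units of the state.
- robot.read_state(): the state, without advancing time (a new reading comes with each control period).
- robot.read_camera(name): name is "side" or "top"; returns a dict with "frame" (420x560x3 uint8, red, green, blue), "vertical_fov" (degrees; the focal length in pixels is half the picture's height over the tangent of half this angle, whatever the lens; pixels are square), "cx", "cy" (the principal point, pixels), "k1" (the pictures are not rectified: a ray, as slopes to the right and down, at radius r is drawn at 1 + k1 r^2 times it, then the intrinsics apply), "R" (3x3) and "t" (3): a world point X has camera coordinates R X + t. Camera axes: x right, y down, z forward; pixel columns grow to the right and rows downward; lengths in m; the calibration is good to about 2 mm. A picture is of the moment at which its call begins. There is no depth.
- robot.close_job(): hands the job in; it is judged then, once.
The state is a dict: "t": time; "q": joint angles; "dq": joint speeds; "joint_torque": joint torques, N m; "tool_pos": TCP position; "orientation": TCP orientation; "force": force on the tool from outside, world axes, zero at the start; "wrist_torque": the same for the moment, N m; "opening": finger opening in m; "gripper_force": force on a finger pad.
Only numpy, scipy, OpenCV 4.12 (cv2) and the standard library are available. Lean on these libraries where they do the work, as an engineer would, in place of code of your own. Each camera call takes 0.05 s, during which the arm holds its last target. There are 200 camera calls.

## Working session

There is one attempt and no reset: what is moved stays moved. The work goes in short steps, Python scripts to look and compute and a tool call to move; the robot and the scene stay as the last step left them, time stands still between calls to the robot, and variables do not carry over. Pictures are saved under pics/ and viewed, at most 10 in all, crops included, and the job is handed in when it is done.

Besides the shell and the picture viewer there is one more tool, called after "Request:" as name(argument=value, ...) on one line, values as JSON. apply_moves: Moves the arm, as the interface text tells. Its arguments: {"type":"object","properties":{"delta_pos":{"type":"array"},"twist":{"type":"array"},"gripper":{"type":"number"},"squeeze":{"type":"number"}},"required":["delta_pos","twist"]}

```bash
ls; mkdir -p pics
cat > h.py <<'E'
import numpy as np, cv2
from plant import robot
def cam(n):
    c=robot.read_camera(n); f=210/np.tan(np.radians(c["vertical_fov"])/2)
    c["K"]=np.array([[f,0,c["cx"]],[0,f,c["cy"]],[0,0,1]]); c["R"]=np.array(c["R"]);c["t"]=np.array(c["t"]); return c
def ray(c,uv):
    p=cv2.undistortPoints(np.array([[uv]],float),c["K"],np.array([c["k1"],0,0,0.]))[0,0]
    return -c["R"].T@c["t"], c["R"].T@np.array([p[0],p[1],1])
def onz(c,uv,z):
    o,d=ray(c,uv); return o+d*(z-o[2])/d[2]
def tri(c1,u1,c2,u2):
    o1,d1=ray(c1,u1);o2,d2=ray(c2,u2)
    s=np.linalg.lstsq(np.c_[d1,-d2],o2-o1,rcond=None)[0]
    a,b=o1+d1*s[0],o2+d2*s[1]; return (a+b)/2,np.linalg.norm(a-b)
def proj(c,X):
    r,_=cv2.Rodrigues(c["R"]); return cv2.projectPoints(np.array([X],float),r,c["t"],c["K"],np.array([c["k1"],0,0,0.]))[0][0,0]
E
python3 - <<'E'
from h import *
import pickle
for n in("top","side"):
    c=cam(n); cv2.imwrite(f"pics/{n}0.png",cv2.resize(c["frame"][:,:,::-1],(800,600))); pickle.dump(c,open(n+"0.pkl","wb")); print(n,c["R"].round(3).tolist(),c["t"],c["K"][0,0],c["k1"])
s=robot.read_state();print(s["tool_pos"],s["orientation"],robot.tips_ahead,s["t"])
E
```

```text
pics
top [[0.007, -1.0, 0.027], [-0.989, -0.011, -0.15], [0.15, -0.026, -0.988]] [0.09198289 0.4766766  1.07733999] 399.25788625732827 -0.10358958463339386
side [[0.964, -0.266, 0.013], [-0.188, -0.714, -0.675], [0.189, 0.648, -0.738]] [-0.45461664  0.21406535  1.35426551] 488.97923333334006 -0.001200729229704087
[0.1661111  0.57606399 0.24271162] [-4.39599374e-01 -3.11037734e+00  2.50467742e-03] 0.025 0.1
```

View pics/top0.png

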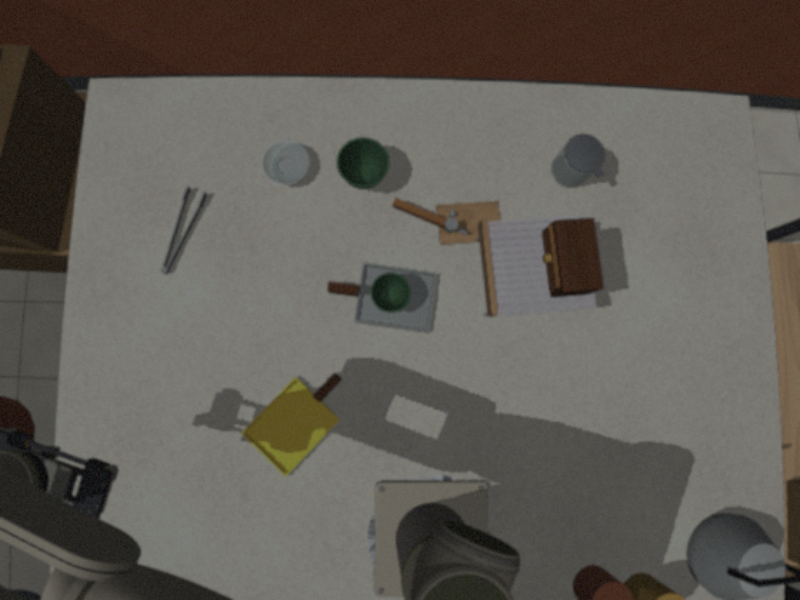

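View pics/side0.png

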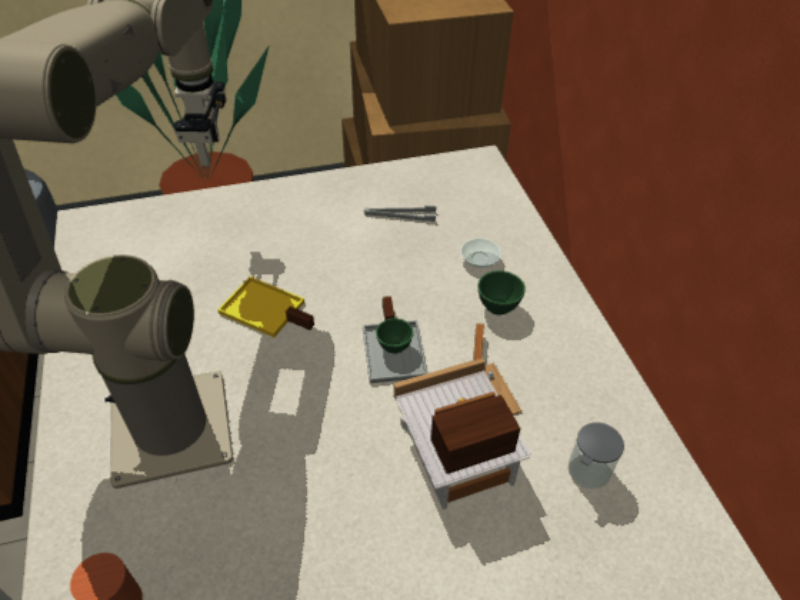

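The top view shows the steel tray around (400,297), with its handle end at (330,288), the shelf batten at (489,268), the keeper pivot at (452,222) and its tip at (397,203). In the side view the handle is at (388,305), the batten at (440,378) and the keeper at (480,345). Next I'll make enlarged crops to pick corners from.

Run:
```python
import pickle,cv2,numpy as np
t=pickle.load(open("top0.pkl","rb"))["frame"][:,:,::-1];s=pickle.load(open("side0.pkl","rb"))["frame"][:,:,::-1]
a=cv2.resize(t[130:240,225:425],None,fx=4,fy=4,interpolation=cv2.INTER_CUBIC)
b=cv2.resize(s[195:345,245:375],None,fx=4,fy=4,interpolation=cv2.INTER_CUBIC)
g=lambda i:np.clip(i.astype(float)*1.5,0,255)
cv2.imwrite("pics/ct.png",g(a));cv2.imwrite("pics/cs.png",g(b))
```

```text
[ WARN:0@0.041] global loadsave.cpp:1063 imwrite_ Unsupported depth image for selected encoder is fallbacked to CV_8U.
```

View pics/ct.png

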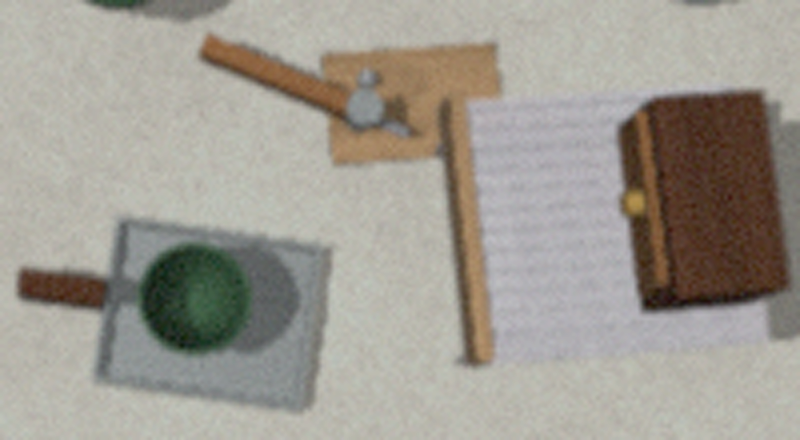

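View pics/cs.png

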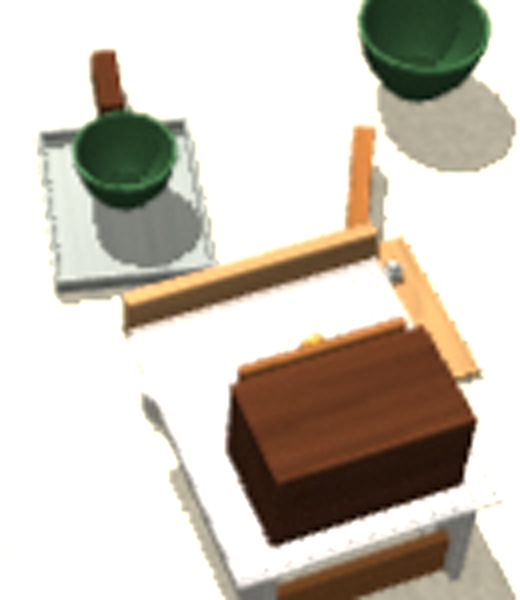

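The top crop shows the tray corners at (122,220), (328,246), (305,408) and (97,381), the handle end at x=20, the batten's top front edge from (450,98) to (472,362), the pivot cap at (365,106) and the keeper tip at (205,47). In the side crop the batten edge runs from (123,293) to (367,226), the handle end is at (104,52) and the keeper tip at (364,128).

```bash
cat > m.py <<'E'
from h import *
import pickle
T=pickle.load(open("top0.pkl","rb"));S=pickle.load(open("side0.pkl","rb"))
tp=lambda x,y:(225+(x+.5)/4-.5,130+(y+.5)/4-.5)
sp=lambda x,y:(245+(x+.5)/4-.5,195+(y+.5)/4-.5)
print("cams",-T["R"].T@T["t"],-S["R"].T@S["t"])
def two(n,a,b,z):
    p,e=tri(T,tp(*a),S,sp(*b)); print(n,p.round(4),round(e,4),"top@z",onz(T,tp(*a),z)[:2].round(4),"side@z",onz(S,sp(*b),z)[:2].round(4)); 
two("batL(-y)",(472,362),(123,293),.125)
two("batR(+y)",(450,98),(367,226),.125)
two("tip",(205,47),(364,128),.034)
two("handle",(20,283),(104,52),.036)
two("bowl rim",(195,298),(126,154),.054)
for n,a,b in(("tray back+y",(122,220),(187,121)),("back-y",(97,381),(40,133))): two(n,a,b,.014)
q=[onz(T,tp(*a),.014)[:2] for a in((122,220),(328,246),(305,408),(97,381))]
q=np.array(q);print(q.round(4),np.linalg.norm(np.roll(q,-1,0)-q,axis=1),q.mean(0))
print("cap",onz(T,tp(365,106),.04))
a=onz(T,tp(450,98),.125)[:2];b=onz(T,tp(472,362),.125)[:2]
a2=onz(T,tp(444,102),.085)[:2];b2=onz(T,tp(465,362),.085)[:2]
for A,B in((a,b),(a2,b2)):
    ey=(A-B)/np.linalg.norm(A-B);ex=np.array([ey[1],-ey[0]]);print(ex,np.linalg.norm(A-B),"origin",(A+B)/2+.037*ex)
E
python3 m.py
```

```text
cams [0.30910343 0.12519988 1.13363263] [ 0.22259307 -0.84530222  1.14997905]
batL(-y) [ 0.4219 -0.0951  0.1207] 0.0035 top@z [ 0.4197 -0.094 ] side@z [ 0.4228 -0.0982]
batR(+y) [ 0.596  -0.0841  0.1223] 0.0024 top@z [ 0.594  -0.0833] side@z [ 0.5963 -0.0859]
tip [0.6573 0.0735 0.0333] 0.0052 top@z [0.6544 0.0738] side@z [0.6599 0.0734]
handle [0.4844 0.2018 0.0347] 0.0051 top@z [0.4816 0.2019] side@z [0.4867 0.2007]
bowl rim [0.4715 0.0807 0.0502] 0.0024 top@z [0.4698 0.081 ] side@z [0.4719 0.0775]
tray back+y [0.5335 0.1315 0.0145] 0.0044 top@z [0.5314 0.1317] side@z [0.5359 0.1321]
back-y [0.4187 0.1477 0.0157] 0.0058 top@z [0.416 0.148] side@z [0.4219 0.1491]
[[ 0.5314  0.1317]
 [ 0.5144 -0.0157]
 [ 0.3983  0.0014]
 [ 0.416   0.148 ]] [0.14843613 0.11735877 0.14762526 0.11659863] [0.46501898 0.06634065]
cap [ 0.61099683 -0.03976793  0.04      ]
[ 0.06105058 -0.99813467] 0.17459527180102144 origin [ 0.50912259 -0.12558928]
[ 0.059194  -0.9982465] 0.1786276513419811 origin [ 0.51542393 -0.12960739]
```

The clearances explain the tilt advice. The gripper body would meet the batten just short of home, and moves only allow twist. I'll grasp the handle, turn the tray and feed it in, and measure friction on the way.

Request:
apply_moves(delta_pos=[[0,0,0],[0,0,0],[0,0,0],[0,0,0],[0,0,0],[0,0,0],[0,0,0],[0,0,0]], twist=[0.176,0.176,0.176,0.176,0.176,0.176,0.176,0.176], gripper=6)

```text
t: 1.1
tool_pos: [0.1661, 0.5762, 0.243]
orientation: [2.354, 2.079, -0.002]
force: [-0.0, -0.8, -0.5]
opening: 0.06
gripper_force: 0.0
```

```bash
cat >> h.py <<'E'
from scipy.spatial.transform import Rotation as Ro
def st():
    s=robot.read_state(); R=Ro.from_rotvec(s["orientation"]).as_matrix(); return s,np.array(s["tool_pos"]),R
def to(P,yaw=None):
    s,p,R=st(); print("t",round(s["t"],2),"p",p.round(4),"yaw_y",round(np.arctan2(R[1,1],R[0,1]),4),"z",R[:,2].round(3),"F",np.round(s["force"],2),"op",round(s["opening"],4),"q",np.round(s["q"],2))
    print("delta cm",(100*R.T@(np.array(P)-p)).round(2))
O=np.array([.512,-.1255]);ex=np.array([.060,-.998]);ey=np.array([.998,.060])
def hw(x,y,z): return np.r_[O+x*ex+y*ey,z]
def wh(p): d=np.array(p[:2])-O; return d@ex,d@ey
E
python3 - <<'E'
from h import *
# grasp handle at tray x=-108 ; TCP z: grasp point 6mm below -> tips at z 8mm => TCP z 0.033
c=np.array([.467,.0665]);d=np.array([-.117,-.993]);g=c-.108*d;print(g)
to(np.r_[g,.12]);to(np.r_[g,.034])
E
```

```text
[0.479636 0.173744]
t 1.1 p [0.1661 0.5762 0.243 ] yaw_y -0.1239 z [-0.    -0.001 -1.   ] F [-0.02 -0.76 -0.49] op 0.06 q [1.2  0.13 1.49 0.   1.52 1.33]
delta cm [-36.05  36.08  12.33]
t 1.1 p [0.1661 0.5762 0.243 ] yaw_y -0.1239 z [-0.    -0.001 -1.   ] F [-0.02 -0.76 -0.49] op 0.06 q [1.2  0.13 1.49 0.   1.52 1.33]
delta cm [-36.04  36.09  20.93]
```

Request:
apply_moves(delta_pos=[[-3,3,0.5],[-3.5,3.5,0.5],[-3.5,3.5,1],[-3.5,3.5,1],[-3.5,3.5,1],[-3.5,3.5,1],[-3.5,3.5,1],[-3,3,1]], twist=[0,0,0,0,0,0,0,0])

```text
t: 2.1
tool_pos: [0.4033, 0.2749, 0.173]
orientation: [2.349, 2.086, -0.001]
force: [0.3, 0.1, -0.8]
opening: 0.06
gripper_force: 0.0
```

Request:
apply_moves(delta_pos=[[-3,3,1],[-3,3,1],[-2,2,1],[-1,1,1],[0,0,0],[0,0,0]], twist=[0,0,0,0,0,0])

```text
t: 2.85
tool_pos: [0.4809, 0.1774, 0.1337]
orientation: [-2.348, -2.087, 0.0]
force: [-0.6, 0.7, -0.5]
opening: 0.0599
gripper_force: 0.0
```

Run:
```python
from h import *
to([.4796,.1737,.034])
c=cam("top");cv2.imwrite("pics/t1.png",np.clip(1.5*cv2.resize(c["frame"][100:280,200:440,::-1],(800,600)).astype(float),0,255).astype(np.uint8))
```

```text
t 2.85 p [0.4809 0.1774 0.1337] yaw_y -0.1174 z [-0.  0. -1.] F [-0.58  0.7  -0.45] op 0.0599 q [ 0.25 -0.02  1.85  0.    1.31  0.37]
delta cm [-0.39 -0.08  9.97]
```

Request:
apply_moves(delta_pos=[[-0.4,-0.1,2],[0,0,2.5],[0,0,2.5],[0,0,2],[0,0,1],[0,0,0]], twist=[0,0,0,0,0,0])

```text
t: 3.65
tool_pos: [0.4794, 0.1732, 0.0335]
orientation: [-2.347, -2.087, 0.001]
force: [0.5, 0.4, 0.9]
opening: 0.06
gripper_force: 0.0
```

Request:
apply_moves(delta_pos=[[0,0,0],[0,0,0],[0,0,0],[0,0,0],[0,0,0]], twist=[0,0,0,0,0], gripper=0.5, squeeze=15)

```text
t: 4.28
tool_pos: [0.4801, 0.1728, 0.0338]
orientation: [2.349, 2.086, 0.0]
force: [-0.7, 0.4, 1.1]
opening: 0.0199
gripper_force: 15.0
```

Run:
```python
from h import *
# want tray at holder (-90,0) aligned -> grasp x=-198
to(hw(-.198,0,.034)); s,p,R=st(); print(wh(p), "target yaw_y", np.arctan2(.06,.998), s["gripper_force"])
```

```text
t 4.28 p [0.4801 0.1728 0.0338] yaw_y -0.1182 z [ 0.  0. -1.] F [-0.69  0.41  1.1 ] op 0.0199 q [0.24 0.1  1.92 0.   1.11 0.36]
delta cm [-9.76  3.18 -0.02]
(np.float64(-0.29959612492212345), np.float64(-0.013978178446039243)) target yaw_y 0.060047963427343906 14.990247935056686
```

Request:
apply_moves(delta_pos=[[0,0.2,0],[0,0.2,0],[0,0.2,0],[0,0.2,0],[0,0.2,0],[0,0.2,0],[0,0.2,0],[0,0,0]], twist=[-0.025,-0.03,-0.03,-0.03,-0.03,-0.02,-0.013,0])

```text
t: 5.28
tool_pos: [0.4934, 0.1723, 0.0337]
orientation: [-2.153, -2.287, 0.002]
force: [-4.8, -0.0, 4.8]
opening: 0.021
gripper_force: 15.4
```

Request:
apply_moves(delta_pos=[[-0.7,0,0],[-1.3,0,0],[-1.3,0,0],[-1.3,0,0],[-1.3,0,0],[-1.3,0,0]], twist=[0,0,0,0,0,0])

```text
t: 6.02
tool_pos: [0.4984, 0.0995, 0.0338]
orientation: [2.154, 2.287, 0.0]
force: [-0.7, 4.9, 2.6]
opening: 0.0205
gripper_force: 14.6
```

Run:
```python
from h import *
to(hw(-.198,0,.034)); s,p,R=st(); print(wh(p))
c=cam("top");cv2.imwrite("pics/t1.png",np.clip(1.5*cv2.resize(c["frame"][110:260,225:425,::-1],(800,600)).astype(float),0,255).astype(np.uint8))
```

```text
t 6.03 p [0.4984 0.0995 0.0338] yaw_y 0.0598 z [ 0.  0. -1.] F [-0.7   4.91  2.61] op 0.0205 q [0.1  0.1  1.93 0.   1.11 0.04]
delta cm [-2.75  0.01 -0.02]
(np.float64(-0.22538520982938826), np.float64(-0.00010119405463971145))
```

View pics/t1.png

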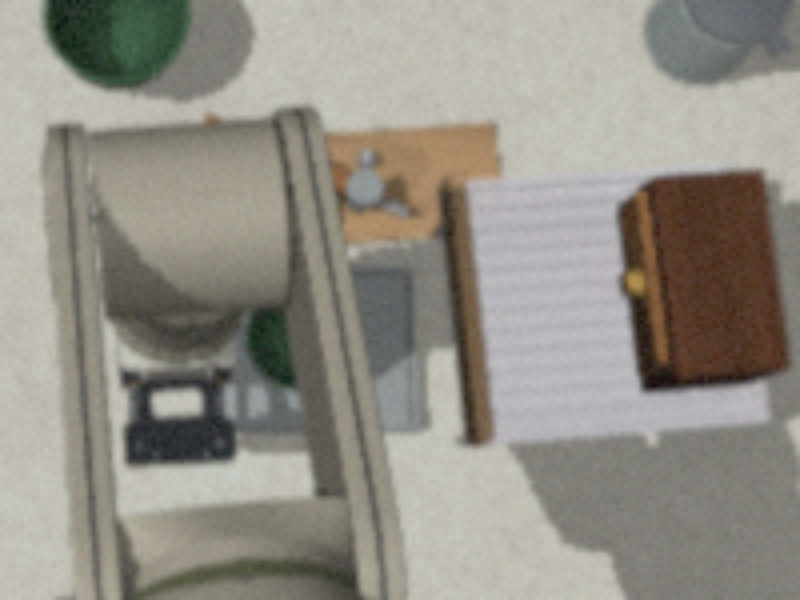

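The picture shows the tray's nose corners at (413,270) and (424,430), roughly square to the batten edge. I'll check this in numbers.

Run:
```python
from h import *
import pickle
T=pickle.load(open("top0.pkl","rb"))
for a in((413,270),(424,430)):
    p=onz(T,(225+a[0]/4-.4,110+a[1]/4-.4),.014); p[0]+=.002; print(p,wh(p))
c=cam("side");cv2.imwrite("pics/s1.png",np.clip(1.4*cv2.resize(c["frame"][180:330,230:430,::-1],(800,600)).astype(float),0,255).astype(np.uint8))
```

```text
[ 0.55831533 -0.07766104  0.014     ] (np.float64(-0.044964364869418946), np.float64(0.049093034962531604))
[ 0.44225384 -0.08367903  0.014     ] (np.float64(-0.04592209765462071), np.float64(-0.0670974096178805))
```

View pics/s1.png

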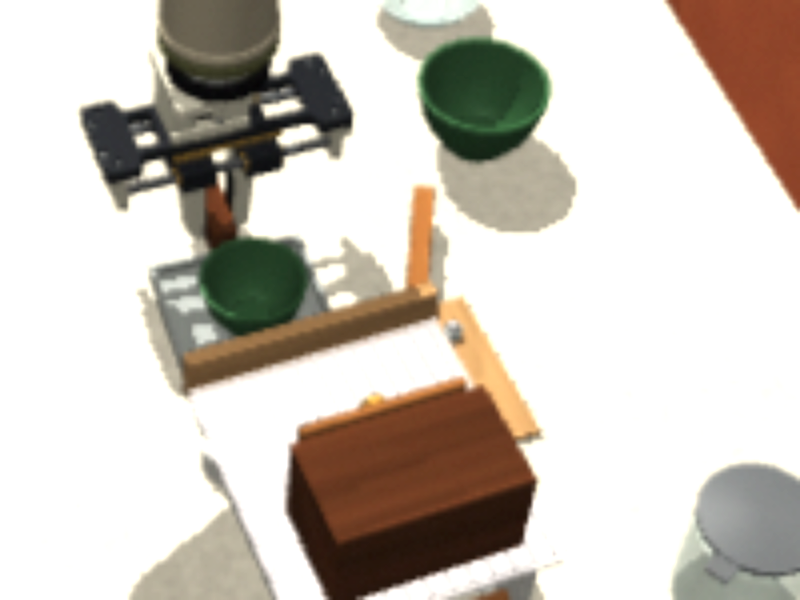

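Request:
apply_moves(delta_pos=[[0,0,0],[0,0,0],[0,0,0],[0,0,0]], twist=[-0.015,-0.015,0,0], squeeze=45)

```text
t: 6.62
tool_pos: [0.498, 0.0997, 0.0337]
orientation: [2.118, 2.319, -0.003]
force: [-3.2, -4.0, 6.3]
opening: 0.02
gripper_force: 44.4
```

Run:
```python
from h import *
to(hw(-.198,0,.034)); s,p,R=st(); print(wh(p))
c=cam("top");cv2.imwrite("pics/t2.png",np.clip(1.5*cv2.resize(c["frame"][150:225,280:380,::-1],(800,600),interpolation=cv2.INTER_CUBIC).astype(float),0,255).astype(np.uint8))
```

```text
t 6.62 p [0.498  0.0997 0.0337] yaw_y 0.0904 z [-0.001 -0.002 -1.   ] F [-3.18 -3.97  6.25] op 0.02 q [ 0.1   0.1   1.93 -0.    1.12  0.01]
delta cm [-2.77 -0.03 -0.02]
(np.float64(-0.22562694936337035), np.float64(-0.0004939685107142761))
```

View pics/t2.png

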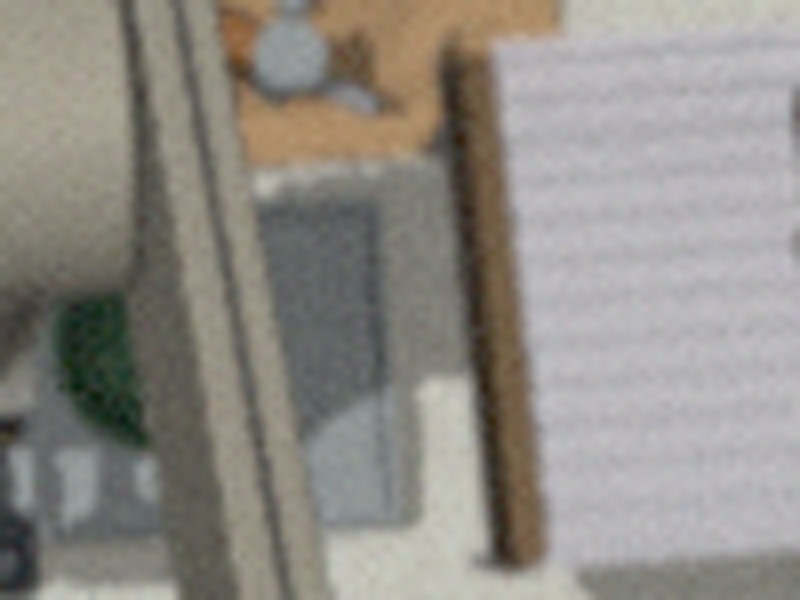

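Here the tray's near side edge is at about row 523 and its far edge at about row 203, both at column ~385. I'll convert these.

Run:
```python
from h import *
import pickle
T=pickle.load(open("top0.pkl","rb"))
for a in((385,203),(400,523),(292,55)):
    p=onz(T,(280+a[0]/8-.44,150+a[1]/8-.44),.014 if a[0]!=292 else .04); p[0]+=.002; print(p.round(4),np.round(wh(p),4))
p=[onz(T,(280+a/8-.44,150+b/8-.44),z)[:2]+[.002,0] for a,b,z in((490,40,.125),(545,565,.125),(448,45,.085),(490,565,.085))]
print(p,[np.round(wh(x),4) for x in p])
```

```text
[ 0.5647 -0.0773  0.014 ] [-0.0449  0.0555]
[ 0.4484 -0.0808  0.014 ] [-0.0484 -0.0608]
[ 0.6121 -0.0403  0.04  ] [-0.079  0.105]
[array([ 0.59500588, -0.09311211]), array([ 0.42168325, -0.10713477]), array([ 0.60421808, -0.08720194]), array([ 0.42591439, -0.09778078])] [array([-0.0273,  0.0848]), array([-0.0237, -0.089 ]), array([-0.0327,  0.0943]), array([-0.0328, -0.0843])]
```

Request:
apply_moves(delta_pos=[[-0.7,-0.01,0],[-1.2,-0.02,0],[-1,-0.02,0],[-0.6,-0.01,0],[0,0,0]], twist=[0,0,0,0,0], squeeze=20)

```text
t: 7.3
tool_pos: [0.5009, 0.0648, 0.0337]
orientation: [2.119, 2.318, -0.001]
force: [0.3, -1.6, 2.9]
opening: 0.02
gripper_force: 19.9
```

Request:
apply_moves(delta_pos=[[-0.7,-0.01,0],[-1.2,-0.02,0],[-1.2,-0.02,0],[-0.9,-0.01,0],[0,0,0]], twist=[0,0,0,0,0])

```text
t: 7.92
tool_pos: [0.5039, 0.0248, 0.0337]
orientation: [2.119, 2.318, -0.001]
force: [-0.2, -1.9, 5.1]
opening: 0.0198
gripper_force: 19.9
```

Run:
```python
from h import *
to(hw(-.148,0,.034)); s,p,R=st(); print(wh(p),s["wrist_torque"])
```

```text
t 7.92 p [0.5039 0.0248 0.0337] yaw_y 0.0895 z [ 0.    -0.001 -1.   ] F [-0.23 -1.95  5.14] op 0.0198 q [-0.05  0.09  1.94 -0.    1.11 -0.14]
delta cm [-0.25 -0.1  -0.03]
(np.float64(-0.15047118442873456), np.float64(0.0009007850842923086)) [-0.3553145   0.09229827 -0.01484365]
```

Request:
apply_moves(delta_pos=[[-0.5,-0.01,0],[-0.8,-0.02,0],[-0.8,-0.02,0]], twist=[0,0,0])

```text
t: 8.3
tool_pos: [0.5051, 0.0054, 0.0337]
orientation: [-2.118, -2.319, -0.001]
force: [-1.2, 6.0, 5.1]
opening: 0.02
gripper_force: 20.0
```

Request:
apply_moves(delta_pos=[[-0.3,0,0],[0,0,0]], twist=[0,0,0])

```text
$.twist: bad value
```

Request:
apply_moves(delta_pos=[[0,0,0],[0,0,0],[0,0,0]], twist=[0,0,0], gripper=4)

```text
t: 8.68
tool_pos: [0.5047, 0.0048, 0.0333]
orientation: [-2.119, -2.319, 0.001]
force: [-0.2, -0.1, -0.0]
opening: 0.0392
gripper_force: 0.0
```

Run:
```python
from h import *
s,p,R=st(); print(wh(p)); to(p)
```

```text
(np.float64(-0.13044864123296587), np.float64(0.0005735738857714232))
t 8.68 p [0.5047 0.0048 0.0333] yaw_y 0.0902 z [-0.001 -0.    -1.   ] F [-0.2  -0.08 -0.01] op 0.0392 q [-0.09  0.09  1.94 -0.    1.11 -0.18]
delta cm [0. 0. 0.]
```

Request:
apply_moves(delta_pos=[[0,0,0],[0,0,0],[0,0,0],[0.5,0,0],[1.2,0,0],[1.2,0,0],[0.9,0,0],[0.2,0,0]], twist=[0,0,0,0,0,0,0,0], gripper=0.5, squeeze=15)

```text
t: 9.68
tool_pos: [0.5014, 0.0454, 0.0336]
orientation: [-2.118, -2.32, 0.0]
force: [0.5, -2.4, -0.9]
opening: 0.0203
gripper_force: 15.0
```

Request:
apply_moves(delta_pos=[[0,0,0],[0,0,0],[0,0,0],[0,0,0]], twist=[0,0,0,0], gripper=5)

```text
t: 10.18
tool_pos: [0.5016, 0.0444, 0.0337]
orientation: [-2.12, -2.319, -0.0]
force: [-0.1, 0.4, -0.2]
opening: 0.0498
gripper_force: 0.0
```

Run:
```python
from h import *
s,p,R=st(); print(wh(p)); to(p)
```

```text
(np.float64(-0.1701841369881054), np.float64(-0.00022535544603712642))
t 10.18 p [0.5016 0.0444 0.0337] yaw_y 0.0897 z [ 0.  0. -1.] F [-0.13  0.38 -0.18] op 0.0498 q [-0.01  0.09  1.94  0.    1.11 -0.1 ]
delta cm [0. 0. 0.]
```

Request:
apply_moves(delta_pos=[[1.5,0,0],[2,0,0],[1.3,0,0],[0,0,0],[0,0,0],[0,0,0],[0,0,0]], twist=[0,0,0,0.03,0,0,0])

```text
t: 11.05
tool_pos: [0.4973, 0.0919, 0.0337]
orientation: [2.154, 2.286, 0.0]
force: [-0.7, 0.6, 0.5]
opening: 0.0501
gripper_force: 0.0
```

Request:
apply_moves(delta_pos=[[0,0,0],[0,0,0],[0,0,0],[0,0,0],[0,0,0],[0,0,0]], twist=[0,0,0,0,0,0], gripper=0)

```text
t: 11.8
tool_pos: [0.4972, 0.0923, 0.0337]
orientation: [2.154, 2.287, 0.0]
force: [0.2, -0.2, -0.6]
opening: 0.0007
gripper_force: 0.0
```

Run:
```python
from h import *
s,p,R=st(); print(wh(p)); to(hw(-.207,0,.034))
for n in("top","side"):
    c=cam(n); cv2.imwrite(f"pics/{n}3.png",c["frame"][:,:,::-1])
a=cv2.resize(cv2.imread("pics/top3.png")[130:240,225:425],(800,440),interpolation=2)
cv2.imwrite("pics/t3.png",np.clip(a*1.5,0,255))
```

```text
(np.float64(-0.2182862782756029), np.float64(-0.001667768675063024))
t 11.8 p [0.4972 0.0923 0.0337] yaw_y 0.06 z [ 0.  0. -1.] F [ 0.16 -0.19 -0.64] op 0.0007 q [ 0.08  0.09  1.94 -0.    1.11  0.02]
delta cm [-1.14  0.17 -0.03][ WARN:0@1.275] global loadsave.cpp:1063 imwrite_ Unsupported depth image for selected encoder is fallbacked to CV_8U.
```

View pics/t3.png

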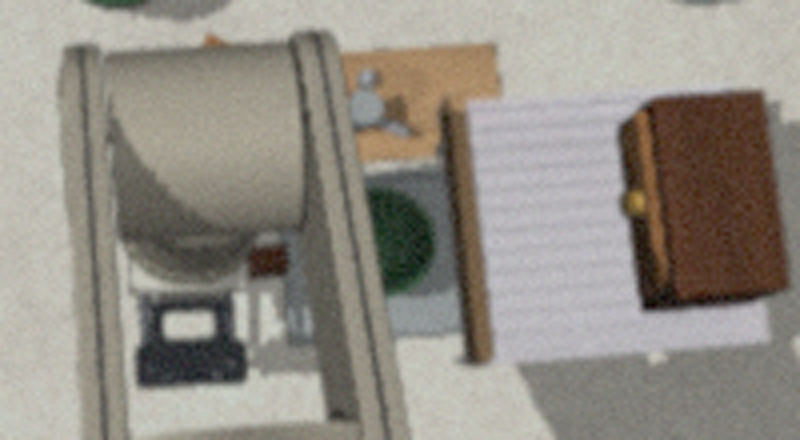

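Request:
apply_moves(delta_pos=[[-0.6,0.15,0],[-0.5,0,0],[-0.3,0,0],[-0.2,0,0],[0,0,0]], twist=[0,0,0,0,0])

```text
t: 12.52
tool_pos: [0.4997, 0.0762, 0.0337]
orientation: [2.154, 2.287, -0.0]
force: [-0.4, 0.9, -0.1]
opening: 0.0008
gripper_force: 0.5
```

Run:
```python
from h import *
s,p,R=st(); print(wh(p)); to(hw(-.0795,0,.034))
T=cam("top")
for n,a,z in(("bowl",(383,240),.054),("handle",(268,262),.036),("handleL",(250,262),.036)):
    p=onz(T,(225+a[0]/4-.4,130+a[1]/4-.4),z)[:2]+[.002,0]; print(n,p,wh(p))
```

```text
(np.float64(-0.20198959938488045), np.float64(-0.00018440538664616176))
t 12.53 p [0.4997 0.0762 0.0337] yaw_y 0.0597 z [ 0. -0. -1.] F [-0.36  0.87 -0.08] op 0.0008 q [ 0.05  0.09  1.94 -0.    1.11 -0.01]
delta cm [-12.25   0.02  -0.03]
bowl [ 0.51382644 -0.04887729] (np.float64(-0.07635987825258364), np.float64(0.006420150607511883))
handle [0.50052808 0.02934481] (np.float64(-0.15522343984080303), np.float64(-0.002158291801957069))
handleL [0.50037648 0.04195347] (np.float64(-0.1678159745650877), np.float64(-0.0015530615187450444))
```

Request:
apply_moves(delta_pos=[[-1,0,0],[-2,0,0],[-3.4,0,0],[-5.8,0,0],[0,0,0],[0,0,0]], twist=[0,0,0,0,0,0])

```text
t: 13.32
tool_pos: [0.5068, -0.0454, 0.0335]
orientation: [-2.155, -2.286, 0.001]
force: [0.5, 1.0, -0.6]
opening: 0.0004
gripper_force: 0.0
```

Run:
```python
from h import *
s,p,R=st(); print(wh(p)); to(p)
```

```text
(np.float64(-0.08029303448978592), np.float64(-0.000388704047687949))
t 13.32 p [ 0.5068 -0.0454  0.0335] yaw_y 0.0586 z [-0. -0. -1.] F [ 0.46  1.   -0.56] op 0.0004 q [-0.19  0.1   1.93 -0.    1.11 -0.25]
delta cm [0. 0. 0.]
```

Request:
apply_moves(delta_pos=[[3,0,0],[4,0,-1],[2,0,-4],[0,0,-5],[0,3,-4],[0,5,0],[0,5,0],[0,3,0]], twist=[0,0,0,0,0,0,0,0])

```text
t: 14.32
tool_pos: [0.6628, 0.0561, 0.1734]
orientation: [2.152, 2.289, 0.0]
force: [-0.1, -0.1, -0.3]
opening: 0.0004
gripper_force: 0.0
```

Run:
```python
from h import *
s,p,R=st(); print(wh(p)); to(p)
T=cam("top");S=cam("side")
a=np.clip(1.5*cv2.resize(T["frame"][130:240,280:430,::-1],(600,440),interpolation=2).astype(float),0,255)
b=np.clip(1.3*cv2.resize(S["frame"][200:350,260:400,::-1],(560,600),interpolation=2).astype(float),0,255)
cv2.imwrite("pics/t4.png",a.astype(np.uint8));cv2.imwrite("pics/s4.png",b.astype(np.uint8))
B=onz(T,(362*.7,163*.7),.06);print("bigbowl",B,wh(B))
f=T["frame"].astype(int);m=((f[:,:,0]-f[:,:,2])>18)&(f[:,:,0]<110)
m=m[180:215,300:345];v,u=np.nonzero(m);print(len(u),u.min()+300 if len(u) else 0)
for z,(U,V) in((.036,proj(T,hw(-.058,0,.036))),(.125,proj(T,hw(-.037,0,.125)))): print(z,(U-280)*4,(V-130)*4)
```

```text
(np.float64(-0.1722097493302887), np.float64(0.16138488669847587))
t 14.32 p [0.6628 0.0561 0.1734] yaw_y 0.0617 z [ 0. -0. -1.] F [-0.13 -0.08 -0.27] op 0.0004 q [ 0.01  0.34  1.37 -0.    1.43 -0.05]
delta cm [0. 0. 0.]
bigbowl [0.72563958 0.13891601 0.06      ] (np.float64(-0.25106880283360433), np.float64(0.22907725862991896))
1 304
0.036 183.89077729664632 248.04874523243996
0.125 239.34092406824448 222.3270614294164
```

View pics/t4.png

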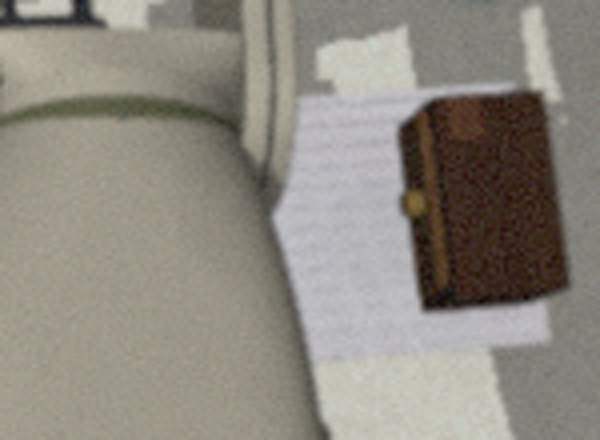

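The arm hides the slot in this view, so I'll move it aside.

Request:
apply_moves(delta_pos=[[3,-1,0],[5,-2,0],[5,-2,0],[5,-2,0],[5,-2,0],[5,-2,0],[4,-2,0],[2,-1,0]], twist=[0,0,0,0,0,0,0,0])

```text
t: 15.42
tool_pos: [0.4984, 0.3875, 0.1737]
orientation: [-2.15, -2.291, 0.001]
force: [0.3, 0.3, 0.2]
opening: 0.0005
gripper_force: 0.0
```

Run:
```python
from h import *
s,p,R=st(); to(p)
T=cam("top");S=cam("side")
a=np.clip(1.6*cv2.resize(T["frame"][145:225,300:380,::-1],(480,480),interpolation=2).astype(float),0,255)
b=np.clip(1.3*cv2.resize(S["frame"][215:345,290:370,::-1],(295,480),interpolation=2).astype(float),0,255)
cv2.imwrite("pics/t5.png",np.hstack([a,b]).astype(np.uint8))
for x in(-.037,-.058,-.062,-.07):
    U,V=proj(T,hw(x,0,.036)-[.002,0,0]); print(x,(U-300)*6+3,(V-145)*6+3)
```

```text
t 15.43 p [0.4984 0.3875 0.1737] yaw_y 0.0634 z [-0. -0. -1.] F [0.31 0.33 0.18] op 0.0005 q [0.58 0.25 1.48 0.   1.41 0.52]
delta cm [0. 0. 0.]
-0.037 203.15120995812742 287.1946720811013
-0.058 158.90279387616658 289.27662756257473
-0.062 150.45902261305832 289.6742908278899
-0.07 133.55712460541895 290.4706493091987
```

View pics/t5.png

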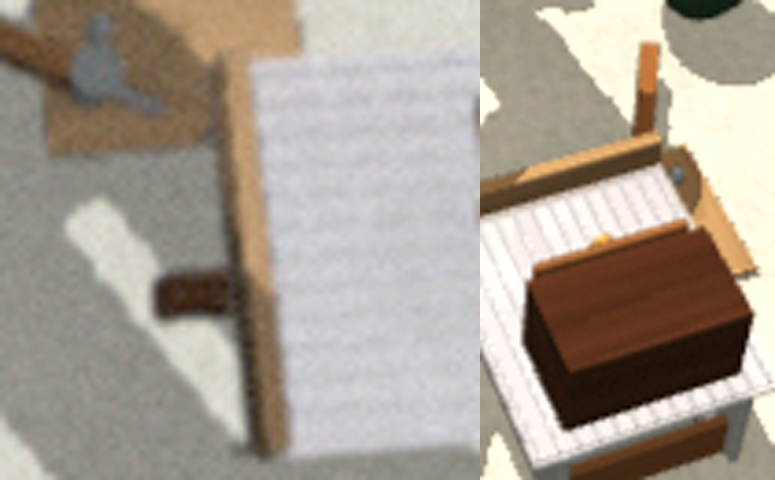

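The handle end sits at about column 155, row 294, which matches the predicted home position at about column 159. The pivot cap is at (97,73). The tray reads as home, so next I'll plan the keeper sweep.

Run:
```python
from h import *
T=cam("top")
print(T["frame"][192:196,318:342,:].mean(axis=(0)).round(0)[:,[0,2]].astype(int).tolist())
for x,z in((-.058,.036),(-.058,.004),(-.062,.036),(-.062,.004)): print(x,z,proj(T,hw(x,0,z)-[.002,0,0]).round(2))
s,p,R=st(); piv=np.array([-.078,.105]); L=[p]
def P(q,d,z,r=.095): return hw(*(piv+r*np.array([-np.sin(q),np.cos(q)])+d*np.array([np.cos(q),np.sin(q)])),z)
pts=[("above",P(1.14,.045,.16)),("down",P(1.14,.045,.039))]+[(f"q{q:.2f}",P(q,.018,.039)) for q in np.arange(1.3,3.15,.2)]+[("end",P(3.14,.0155,.039)),("press",P(3.14,.0125,.039))]
prev=p
for n,X in pts: print(n,X.round(3),"d cm",(100*R.T@(X-prev)).round(1)); prev=X
```

```text
[[98, 91], [109, 102], [122, 115], [129, 122], [133, 125], [134, 126], [125, 116], [84, 76], [40, 29], [34, 20], [40, 21], [40, 19], [40, 18], [42, 19], [42, 20], [44, 24], [43, 24], [41, 17], [41, 23], [41, 24], [47, 35], [40, 28], [40, 26], [59, 38]]
-0.058 0.036 [325.98 192.71]
-0.058 0.004 [324.09 194.65]
-0.062 0.036 [324.58 192.78]
-0.062 0.004 [322.72 194.71]
above [0.688 0.031 0.16 ] d cm [-36.6  16.6   1.4]
down [0.688 0.031 0.039] d cm [ 0.  -0.  12.1]
q1.30 [0.65  0.048 0.039] d cm [ 1.9 -3.8 -0. ]
q1.50 [0.631 0.053 0.039] d cm [ 0.7 -1.8 -0. ]
q1.70 [0.612 0.055 0.039] d cm [ 0.3 -1.9 -0. ]
q1.90 [0.593 0.053 0.039] d cm [-0.1 -1.9 -0. ]
q2.10 [0.574 0.048 0.039] d cm [-0.5 -1.9  0. ]
q2.30 [0.557 0.038 0.039] d cm [-0.8 -1.7  0. ]
q2.50 [0.543 0.026 0.039] d cm [-1.2 -1.5  0. ]
q2.70 [0.531 0.011 0.039] d cm [-1.4 -1.3  0. ]
q2.90 [ 0.522 -0.007  0.039] d cm [-1.7 -1.   0. ]
q3.10 [ 0.517 -0.025  0.039] d cm [-1.8 -0.6  0. ]
end [ 0.516 -0.031  0.039] d cm [-0.6 -0.1  0. ]
press [ 0.517 -0.034  0.039] d cm [-0.3 -0.   0. ]
```

Request:
apply_moves(delta_pos=[[-3,1.4,0],[-5,2.2,0],[-5.2,2.4,0.2],[-5.2,2.4,0.2],[-5.2,2.4,0.2],[-5.2,2.4,0.2],[-5,2.2,0.2],[-2.8,1.2,0.2]], twist=[0,0,0,0,0,0,0,0])

```text
t: 16.58
tool_pos: [0.6895, 0.0242, 0.1615]
orientation: [2.158, 2.282, -0.001]
force: [-0.2, 0.2, 0.4]
opening: 0.0006
gripper_force: 0.0
```

Request:
apply_moves(delta_pos=[[0,0,2],[0,0,3],[0,0,3],[0,0,2.5],[0,0,1.6],[0,0,0]], twist=[0,0,0,0,0,0])

```text
t: 17.32
tool_pos: [0.6871, 0.0298, 0.0385]
orientation: [-2.152, -2.285, 0.004]
force: [-0.8, -0.4, -0.3]
opening: 0.0005
gripper_force: 0.0
```

Run:
```python
from h import *
to([.650,.048,.039])
```

```text
t 17.32 p [0.6871 0.0298 0.0385] yaw_y 0.0601 z [-0.004  0.    -1.   ] F [-0.79 -0.37 -0.26] op 0.0005 q [-0.03  0.53  1.38 -0.    1.23 -0.09]
delta cm [ 2.04 -3.59 -0.03]
```

Request:
apply_moves(delta_pos=[[0.7,-1.2,0],[0.7,-1.2,0],[0.6,-1.2,0],[0.4,-0.9,0],[0.3,-0.9,0],[0.2,-1,0],[0.1,-1,0],[0,-1,0]], twist=[0,0,0,0,0,0,0,0])

```text
t: 18.32
tool_pos: [0.6025, 0.0546, 0.0406]
orientation: [-2.154, -2.287, 0.0]
force: [0.8, -0.1, -0.0]
opening: 0.0005
gripper_force: 0.3
```

Request:
apply_moves(delta_pos=[[-0.1,-0.9,0],[-0.2,-1,0],[-0.3,-0.9,0],[-0.4,-0.9,0],[-0.4,-0.8,0],[-0.5,-0.8,0],[-0.6,-0.7,0],[0,0,0]], twist=[0,0,0,0,0,0,0,0])

```text
t: 19.32
tool_pos: [0.5442, 0.0255, 0.0405]
orientation: [-2.154, -2.286, 0.001]
force: [-0.6, -0.8, 0.2]
opening: 0.0005
gripper_force: 0.0
```

Run:
```python
from h import *
to([.543,.026,.039])
```

```text
t 19.32 p [0.5442 0.0255 0.0405] yaw_y 0.0593 z [-0. -0. -1.] F [-0.61 -0.76  0.25] op 0.0005 q [-0.05  0.18  1.82 -0.    1.14 -0.11]
delta cm [ 0.06 -0.12  0.15]
```

Request:
apply_moves(delta_pos=[[-0.6,-0.8,0],[-0.7,-0.7,0],[-0.8,-0.6,0],[-0.8,-0.5,0],[-0.9,-0.4,0],[-0.9,-0.3,0]], twist=[0,0,0,0,0,0])

```text
t: 20.08
tool_pos: [0.5142, -0.0236, 0.0405]
orientation: [-2.154, -2.287, 0.001]
force: [0.5, 0.6, -0.2]
opening: 0.0006
gripper_force: 0.2
```

Request:
apply_moves(delta_pos=[[-0.5,-0.1,0],[-0.3,0,0],[0,0,0]], twist=[0,0,0])

```text
t: 20.45
tool_pos: [0.5138, -0.0302, 0.0405]
orientation: [-2.153, -2.286, -0.001]
force: [-0.9, 4.7, 1.7]
opening: 0.0007
gripper_force: 2.3
```

Run:
```python
from h import *
to([.517,-.034,.039]);s,p,R=st();print(wh(p))
```

```text
t 20.45 p [ 0.5138 -0.0302  0.0405] yaw_y 0.0599 z [-0.001  0.002 -1.   ] F [-0.89  4.66  1.75] op 0.0007 q [-0.16  0.1   1.91  0.    1.13 -0.22]
delta cm [-0.4   0.3   0.15]
(np.float64(-0.09502872978172557), np.float64(0.007515991672250408))
```

Request:
apply_moves(delta_pos=[[-0.2,0,0],[0,0,0]], twist=[0,0.0])

```text
t: 20.7
tool_pos: [0.5138, -0.0306, 0.0405]
orientation: [-2.151, -2.285, -0.003]
force: [-3.3, 12.2, 3.7]
opening: 0.0006
gripper_force: 6.0
```

Request:
apply_moves(delta_pos=[[-0.2,0,0],[0,0,0],[0,0,0]], twist=[0,0,0])

```text
t: 21.08
tool_pos: [0.5138, -0.031, 0.0404]
orientation: [-2.149, -2.284, -0.005]
force: [-2.8, 19.0, 5.7]
opening: 0.0006
gripper_force: 9.8
```

The bar is hard against its end stop, so I'll retreat and verify with the cameras.

Request:
apply_moves(delta_pos=[[1,0,0],[3,0,0],[3,0,-2],[2,0,-5],[4,-2,-4],[5,-2,0],[5,-2,0],[5,-2,0]], twist=[0,0,0,0,0,0,0,0])

```text
t: 22.08
tool_pos: [0.4171, 0.2412, 0.151]
orientation: [2.154, 2.286, 0.001]
force: [1.2, 0.7, 0.4]
opening: 0.0004
gripper_force: 0.0
```

Request:
apply_moves(delta_pos=[[5,-2,0],[5,-2,0],[2,0,0],[0,0,0]], twist=[0,0,0,0])

```text
t: 22.58
tool_pos: [0.3707, 0.358, 0.1506]
orientation: [2.151, 2.289, -0.0]
force: [0.3, -0.7, -0.0]
opening: 0.0006
gripper_force: 0.0
```

Run:
```python
from h import *
s,p,R=st(); to(p)
T=cam("top"); f=T["frame"].astype(int)
h,sat,v=[x.astype(int) for x in cv2.split(cv2.cvtColor(T["frame"],cv2.COLOR_RGB2HSV))]
# wood mask in front of batten
m=((f[:,:,0]-f[:,:,2])>20).astype(np.uint8)
for r in range(156,206,3):
    u=np.nonzero(m[r,300:345])[0]+300
    print(r,(u.min(),u.max()) if len(u) else None,f[r,u.min()+2].tolist() if len(u) else "")
for q in(2.9,3.0,3.1416):
  for r,o in((.05,-.008),(.125,-.008)):
    X=np.array([-.078,.105])+r*np.array([-np.sin(q),np.cos(q)])+abs(o)*np.array([np.cos(q),np.sin(q)])
    print(q,r,"outer edge px",proj(T,hw(*X,.034)-[.002,0,0]).round(1))
cv2.imwrite("pics/end.png",T["frame"][:,:,::-1])
```

```text
t 22.57 p [0.3707 0.358  0.1506] yaw_y 0.0622 z [ 0. -0. -1.] F [ 0.34 -0.65 -0.04] op 0.0006 q [ 0.67 -0.03  1.83 -0.    1.34  0.61]
delta cm [0. 0. 0.]
156 (np.int64(307), np.int64(341)) [109, 88, 68]
159 (np.int64(307), np.int64(341)) [105, 87, 64]
162 (np.int64(307), np.int64(341)) [108, 87, 66]
165 (np.int64(307), np.int64(342)) [116, 93, 69]
168 (np.int64(308), np.int64(342)) [122, 99, 76]
171 (np.int64(314), np.int64(342)) [102, 72, 49]
174 (np.int64(314), np.int64(343)) [104, 75, 46]
177 (np.int64(315), np.int64(343)) [101, 69, 45]
180 (np.int64(315), np.int64(343)) [103, 69, 45]
183 (np.int64(315), np.int64(343)) [106, 74, 48]
186 (np.int64(316), np.int64(344)) [97, 70, 45]
189 (np.int64(317), np.int64(344)) [70, 51, 36]
192 (np.int64(317), np.int64(344)) [66, 46, 31]
195 (np.int64(317), np.int64(344)) [68, 47, 33]
198 (np.int64(317), np.int64(344)) [67, 49, 31]
201 (np.int64(340), np.int64(344)) [97, 80, 60]
204 (np.int64(340), np.int64(344)) [90, 75, 58]
2.9 0.05 outer edge px [310.4 173.2]
2.9 0.125 outer edge px [305.9 198.9]
3.0 0.05 outer edge px [312.1 173.7]
3.0 0.125 outer edge px [310.2 199.8]
3.1416 0.05 outer edge px [314.6 174.2]
3.1416 0.125 outer edge px [316.5 200.3]
```

The bar's outer edge runs from px 314 to 317, which matches q = π, and the robot is clear of everything.

```bash
python3 -c "
from plant import robot
print(robot.close_job())"
```

```text
the job is handed in; nothing more can be done
None
```

I handed the job in at about 22.6 s: camera readings put the tray home and the keeper bar at its end stop, but the bowl is hidden under the shelf, so I couldn't confirm it is still upright, and no verdict came back. The moves can't tilt the tool, so I shoved the tray over its last centimetre or so.

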